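# Check a stoneware lid over its freshly glazed dish

## Robot

A 6-joint arm with a two-finger parallel gripper is mounted at the origin on the work surface. World frame = base frame: x ahead of the robot, y to its left, z up, the work surface at z = 0. Lengths are in m, angles in rad, forces in N, time in s.
With the tool pointing down it reaches from about 0.425 to 0.95 m from the base axis. Payload 3.5 kg.
Tool frame: the origin (TCP) lies midway between the tips of the shut fingers; the grasp point (between the pads) lies 19 mm behind it; z points along the fingers, y is the line along which they close (so a half turn about z gives the same grasp; the last joint's range is limited). The gripper opens to 85 mm and grips with 20 to 120 N. Pads are 22 mm wide; open, the fingers measure 114 mm over their backs; the gripper's body (76 mm by 85 mm) begins 54 mm behind the grasp point. The pads swing forward as they close: fully open they stand 13 mm farther back than shut.
Start: joints at [1.102, 0.286, 1.577, -0, 1.279, -0.15], TCP at [0.212, 0.641, 0.231] pointing down, gripper open.
Joint ranges: [-2.77, 2.77], [-0.9, 2.22], [0.21, 2.48], [-1.53, 4.67], [0.24, 2.81], [-2.84, 2.84]. Speed limits (rad/s): [2.79, 2.79, 3.14, 3.14, 3.14, 3.14].

## Interface

Orientations are given as a unit quaternion [x, y, z, w].
In Python, from plant import ctrl, cams, order gives the robot as it stands.
- The arm moves only by the tool move_arm, never from a script. Its argument "plan" is one flat list of numbers, 7 for each row, row after row: the shift along the world's x, y, z in mm, then the turn, a rotation vector about the world's x, y, z in degrees, then the finger opening in mm, from 0 to 85.4. A call has 1 to 12 rows; each row shifts and turns the commanded pose from where the row before left it; what a row does not reach is not made up. A row lasts 1/10 s, in which the tool goes at most 50 mm and 8.59 degrees, less where a joint would pass 70% of its speed; a pose out of reach is approached as far as the arm can. A call is refused whole if a number of a shift passes 50 or a number of a turn 8.59, either way. A call with a gripper value outside its range is refused whole. The fingers move at their own pace and stop on an object; "newtons" is the grip in N (left out, the last holds). Time passes only in rows, so rows that do not move let the fingers close. It gives the time, the measured TCP pose, the force, the opening and the grip force at its end, in the units of the state.
- ctrl.get_state(): the state, without advancing time (a new reading comes with each control period).
- cams.read_camera(name): name is "side" or "top" or "wrist"; returns a dict with "color" (384x512x3 uint8, red, green, blue), "fov_y" (degrees; the focal length in pixels is half the picture's height over the tangent of half this angle, whatever the lens; pixels are square), "cx", "cy" (the principal point, pixels), "k1" (the pictures are not rectified: a ray, as slopes to the right and down, at radius r is drawn at 1 + k1 r^2 times it, then the intrinsics apply), "origin" and "orientation" of the camera in the world; the wrist camera has in their place "T_tool_cam" (4x4, takes a point from camera to tool coordinates, whose origin is the TCP and whose axes are the flange's). Camera axes: x right, y up, looking along -z (the intrinsics and any distortion apply to the point x, -y, -z); pixel columns grow to the right and rows downward; lengths in m; the calibration is good to about 2 mm. A picture is of the moment at which its call begins: read the wrist's pose just before it. There is no depth.
- order.sign_off(): hands the job in; it is judged then, once.
The state is a dict: "time": time; "qpos": joint angles; "dq": joint speeds; "joint_efforts": joint torques, N m; "eef_pos": TCP position; "tcp_rot": TCP orientation; "contact_force": force on the tool from outside, world axes, zero at the start; "wrist_torque": the same for the moment, N m; "opening": opening from 0.0 (shut) to 1.0 (fully open); "finger_force": force on a finger pad.
Only numpy, scipy, OpenCV 4.12 (cv2) and the standard library are available. Lean on these libraries where they do the work, as an engineer would, in place of code of your own. Each camera call takes 0.05 s, during which the arm holds its last target. There are 200 camera calls.

## Task

Pick the fired clay lid up off its cork pad by its handle, carry it over the row of pots standing on the board, and hold it hovering over the oblong dish it belongs to (not the square one): centred, level, its long sides parallel to the dish's long sides, with about a centimetre of clear air between the lid's underside and the dish's rim. The dishes are freshly glazed and still wet, so never touch either of them with the lid or the robot, and do not knock the pots on the board. Finish while still holding the lid in the air there, motionless; do not put it down or let go.

Things in the scene. Friction and masses are not known exactly. Their poses are not given: they have to be found in the camera images.
- lid: Loose mauve clay lid, about 0.3 kg: plate 120 (x) x 80 (y) x 8 mm, below it a ledge 98 x 58 x 8 mm. Origin: centre of the ledge's underside, the lowest face; z up, x along the long side, half a turn looks the same. Upright fin handle on top, centred, along x: 60 mm long, 16 mm thick, from 16 to 48 mm above the origin. Starts flat on a 10 mm thick cork pad, right (-y) of the row of pots.
- dish: The oblong open dish the lid belongs to: loose, mauve clay, wet glaze, outer 120 (x) x 80 (y) x 70 mm high, walls 6 mm. Origin at the centre of its underside on the table, x along its long side; half a turn looks the same. It stands to the left (+y) of the row of pots; which of the two dishes is nearer to the robot changes.
- dish_rim (a point): Centre of the oblong dish's mouth, level with its rim, 70 mm above the table; axes as the dish's.
- square_dish: The other open dish, same clay and wet glaze, outer 84 x 84 x 70 mm high, also left of the row. Origin at the centre of its underside. Not to be touched.
- ware_board: Fixed wooden board lying on the table between the lid and the dishes, 360 (x) x 110 (y) x 22 mm, long side pointing roughly away from the robot. Origin at the centre of its underside. Three pots stand in a row along it, in any order.
- beaker: Loose white open beaker on the board, rim radius 36 mm, 95 mm high (top 117 mm above the table). Origin at the centre of its underside.
- vase: Loose terracotta vase with a narrow neck on the board, 38 mm radius at the belly, 130 mm high (top 152 mm above the table, the tallest of the row). Origin at the centre of its underside.
- glaze_jar: Loose white lidded jar on the board, radius 34 mm, 105 mm high (top 127 mm above the table). Origin at the centre of its underside.
Not all that is in view belongs to the job. What is shaped like the dish but purple is not meant. What is shaped like the vase but green is not meant.

How it is judged:
On the way, in this order (a step that is already met when the one before it is completed fails the run):
1. the lid is lifted off its pad in the gripper (height (world z) of lid above 0.05 m and contact force between the fingers and lid above 1 N), for 0.1 s.
2. the lid is carried over the row of pots: its middle passes above the board, above the pots' height (y of lid in the frame of ware_board between -0.055 and 0.055 m and x of lid in the frame of ware_board between -0.22 and 0.22 m and height (world z) of lid above 0.117 m and contact force between the fingers and lid above 1 N).
At the end, for the whole second after the job is handed in: The lid hangs still in the gripper over the oblong dish: centred within 9 mm, its lowest face 3 to 20 mm above the rim, long sides parallel within 0.12 rad, level within 0.08 rad, touching no dish; dishes within 5 mm and pots within 15 mm of their starts, pots upright within 0.15 rad (horizontal distance between lid and dish_rim below 0.009 m and z of lid in the frame of dish_rim between 0.003 and 0.02 m and angle between the x axis of lid and the x axis of dish, either way round below 0.12 rad and angle between lid's own z axis and vertical below 0.08 rad and linear speed of lid below 0.01 m/s and contact force between the fingers and lid above 1 N and contact force between lid and dish below 0.1 N and contact force between lid and square_dish below 0.1 N and distance of each of dish, square_dish from where it was at the start of the episode below 0.005 m and distance of each of beaker, vase, glaze_jar from where it was at the start of the episode below 0.015 m and angle between each of beaker, vase, glaze_jar's own z axis and vertical below 0.15 rad); the arm keeps its last pose, push and grip.
It fails at once if a freshly glazed dish is touched by the lid or the robot (contact force between any of lid, the fingers, the arm and dish above 0.3 N or contact force between any of lid, the fingers, the arm and square_dish above 0.3 N).
It fails at once if a pot on the board is shifted or tipped (distance of any of beaker, vase, glaze_jar from where it was at the start of the episode above 0.015 m or angle between any of beaker, vase, glaze_jar's own z axis and vertical above 0.15 rad).
It also fails if it takes over 42 s, if anything falls off the work surface, if the arm or the gripper's body presses on something with over 40 N, if the wrist force passes 120 N, or if a joint passes its speed limit or range.

## Working session

There is one attempt and no reset: what is moved stays moved. The work goes in short steps, Python scripts to look and compute and a tool call to move; the robot and the scene stay as the last step left them, time stands still between calls to the robot, and variables do not carry over. Pictures are saved under pics/ and viewed, at most 10 in all, crops included, and the job is handed in when it is done.

Besides the shell and the picture viewer there is one more tool, called after "Emit:" as name(argument=value, ...) on one line, values as JSON. move_arm: Moves the arm, as the interface text tells. Its arguments: {"type":"object","properties":{"plan":{"type":"array","items":{"type":"number"}},"newtons":{"type":"number"}},"required":["plan"]}

```bash
mkdir -p pics; ls; python3 - <<'E'
from plant import ctrl,cams
import cv2
s=ctrl.get_state();print({k:s[k] for k in('time','eef_pos','tcp_rot','opening')})
for n in('top','side','wrist'):
    d=cams.read_camera(n);cv2.imwrite(f'pics/{n}0.png',d['color'][:,:,::-1]);print(n,{k:v for k,v in d.items() if k!='color'})
E
```

```text
pics
{'time': 0.0, 'eef_pos': array([0.21120502, 0.64042344, 0.22993451]), 'tcp_rot': array([ 1.58708434e-01,  9.87324798e-01, -1.11649440e-03, -3.58866808e-04]), 'opening': 1.0018454314310015}
top {'fov_y': 48.349858242175785, 'cx': 250.784621999831, 'cy': 193.86027155054325, 'k1': -0.05878888918079803, 'origin': array([0.5371992 , 0.05458733, 1.29973536]), 'orientation': array([ 0.01958444, -0.02299296, -0.70327288,  0.71027814])}
side {'fov_y': 46.17061563734843, 'cx': 260.26667499187414, 'cy': 195.36818562919095, 'k1': -0.005644922265263354, 'origin': array([ 0.02002271, -0.94039412,  0.82629608]), 'orientation': array([ 0.45692119, -0.12715174, -0.24421472,  0.84582187])}
wrist {'fov_y': 68.85518846023646, 'cx': 251.10691814729705, 'cy': 192.70485639506532, 'k1': -0.04630982425580963, 'T_tool_cam': array([[-4.44867520e-04,  9.58753354e-01,  2.84238998e-01,
         7.31430031e-02],
       [ 9.99999276e-01,  1.08814945e-04,  1.19807805e-03,
        -6.51606303e-04],
       [ 1.11773190e-03,  2.84239325e-01, -9.58752709e-01,
        -1.42512437e-01],
       [ 0.00000000e+00,  0.00000000e+00,  0.00000000e+00,
         1.00000000e+00]])}
```

View pics/top0.png

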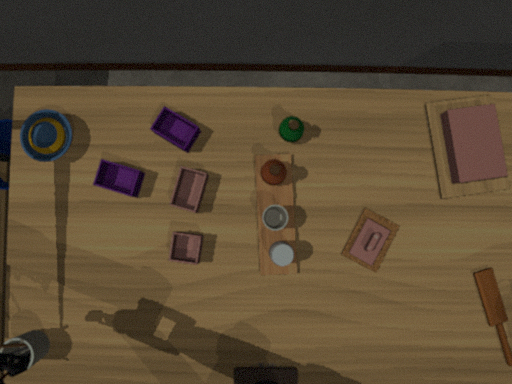

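View pics/side0.png

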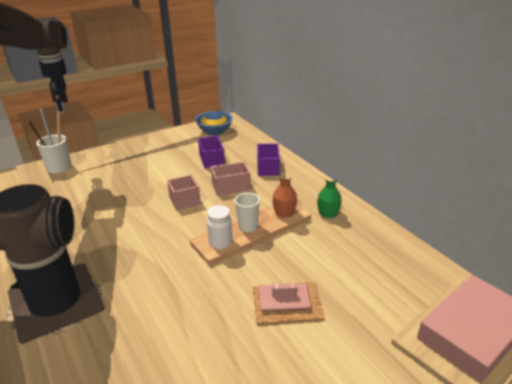

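The top view shows the lid on its pad at about (373,240), and the oblong mauve dish at (190,190) with the square dish at (186,247). On the board, the vase is at (274,172), the beaker at (275,217) and the jar at (282,254). The purple dishes and the green vase are decoys.

```bash
cat > h.py <<'E'
import numpy as np, cv2
from scipy.spatial.transform import Rotation as R
def cam(d,s=None):
    f=d['color'].shape[0]/2/np.tan(np.radians(d['fov_y'])/2)
    if 'origin' in d: Rm=R.from_quat(d['orientation']).as_matrix();o=np.array(d['origin'])
    else:
        Rt=R.from_quat(s['tcp_rot']).as_matrix();T=d['T_tool_cam']
        Rm=Rt@T[:3,:3];o=Rt@T[:3,3]+s['eef_pos']
    Rm=Rm@np.diag([1,-1,-1])
    K=np.array([[f,0,d['cx']],[0,f,d['cy']],[0,0,1]]);D=np.array([d['k1'],0,0,0,0])
    return Rm,o,K,D
def ray(c,uv,z):
    Rm,o,K,D=c
    p=cv2.undistortPoints(np.float64(uv).reshape(-1,1,2),K,D).reshape(-1,2)
    v=np.c_[p,np.ones(len(p))]@Rm.T
    return o+v*((z-o[2])/v[:,2])[:,None]
def proj(c,P):
    Rm,o,K,D=c
    r=cv2.Rodrigues(Rm.T)[0]
    return cv2.projectPoints(np.float64(P).reshape(-1,3),r,-Rm.T@o,K,D)[0].reshape(-1,2)
def box(x,y,yaw,lx,ly,z):
    c,s=np.cos(yaw),np.sin(yaw)
    q=np.array([[1,1],[-1,1],[-1,-1],[1,-1]])*[lx/2,ly/2]
    return np.c_[q@np.array([[c,s],[-s,c]])+[x,y],np.full(4,z)]
E
python3 - <<'E'
from plant import cams
from h import *
d=cams.read_camera('top');c=cam(d);im=d['color']
hsv=cv2.cvtColor(im,cv2.COLOR_RGB2HSV)
for p in [(180,190),(190,172),(186,234),(360,237),(373,240),(365,255),(175,128)]:print(p,im[p[1],p[0]],hsv[p[1],p[0]])
# corners by mauve blob, purple excluded
m=(((hsv[...,0]>165)|(hsv[...,0]<6))&(hsv[...,1]>40)).astype(np.uint8)
n,l,st,ce=cv2.connectedComponentsWithStats(m)
for i in range(1,n):
    if st[i,4]<150: continue
    pts=np.argwhere(l==i)[:,::-1]
    print(st[i],end=' ')
    for z in(.026,.07):
        w=ray(c,pts,z)[:,:2]*1000; r=cv2.minAreaRect(w.astype(np.float32));print(z,np.round(r[0],1),np.round(r[1],1),round(r[2],1),end=' ')
    print()
# pots
for nm,uv,z in(('vase',(274,172),.152),('beaker',(275,217),.117),('jar',(282,254),.127)):print(nm,ray(c,[uv],z))
print('board',ray(c,[(256,155),(292,154),(297,274),(259,276)],.022))
cv2.imwrite('pics/crop1.png',cv2.resize(im[140:290,150:420],None,fx=2.96,fy=2.96,interpolation=cv2.INTER_CUBIC)[:,:,::-1])
E
```

```text
(180, 190) [70 47 46] [ 1 87 70]
(190, 172) [62 39 37] [  2 103  62]
(186, 234) [90 60 53] [  6 105  90]
(360, 237) [116  82  74] [  6  92 116]
(373, 240) [115  79  70] [  6 100 115]
(365, 255) [117  83  75] [  6  92 117]
(175, 128) [71 29 85] [142 168  85]
[441 110  26  48 312] 0.026 [ 806.1 -576.8] [145.5  74. ] 7.8 0.07 [ 796.8 -555. ] [140.5  71.5] 7.8 
[458 126  34  41 323] 0.026 [ 776.2 -627.6] [ 91.6 128.8] 61.6 0.07 [ 768. -604.] [ 88.4 124.4] 61.6 
[469 135  35  46 324] 0.026 [ 719.5 -685.1] [ 78.2 170.5] 52.9 0.07 [ 713.2 -659.6] [ 75.5 164.6] 52.9 
[171 168  37  41 442] 0.026 [627.4 233.3] [ 84.  118.2] 75.7 0.07 [624.3 227.1] [ 81.1 114.1] 75.7 
[356 223  25  41 191] 0.026 [ 469.6 -303.2] [ 75.  104.8] 63.1 0.07 [ 471.9 -290.8] [ 72.4 101.2] 63.1 
[169 232  34  31 330] 0.026 [451.9 240. ] [88.6 85.4] 82.2 0.07 [454.8 233.6] [85.6 82.4] 82.2 
vase [[ 0.66614853 -0.01267127  0.152     ]]
beaker [[ 0.5451651 -0.0182991  0.117    ]]
jar [[ 0.4443973  -0.03750369  0.127     ]]
board [[ 0.73164213  0.03424271  0.022     ]
 [ 0.73588852 -0.07425847  0.022     ]
 [ 0.37728876 -0.09073745  0.022     ]
 [ 0.37051952  0.02206082  0.022     ]]
```

View pics/crop1.png

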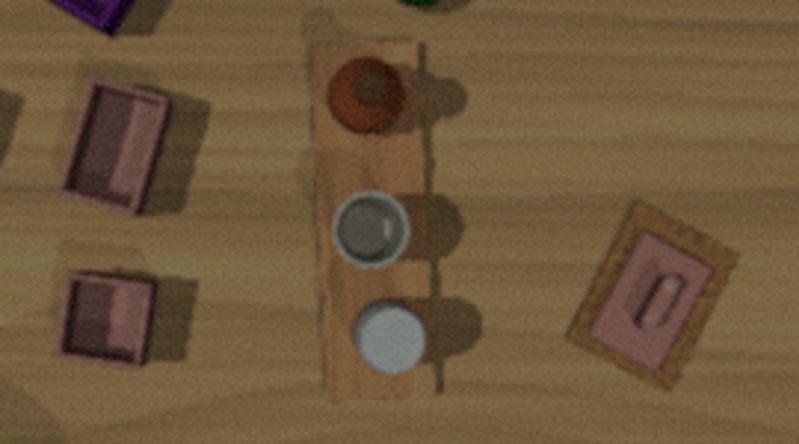

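The crop gives these plate corners for the lid: (645,232), (712,267), (655,372) and (588,330). The oblong dish's rim corners are (95,80), (170,97), (137,215) and (62,193). The square dish sits nearer the robot.

```bash
cat >> h.py <<'E'
from scipy.optimize import least_squares
def fit(c,uv,lx,ly,z,x0):
    uv=np.float64(uv)
    def res(p):
        q=proj(c,box(*p,lx,ly,z));return (uv-q[np.argmin(np.linalg.norm(uv[:,None]-q[None],axis=2),1)]).ravel()
    r=least_squares(res,x0,x_scale=[.01,.01,.1],diff_step=1e-6);return r.x,np.sqrt(r.cost*2/4)
E
python3 - <<'E'
from plant import cams
from h import *
d=cams.read_camera('top');c=cam(d)
k=lambda q:(np.array(q)+.5)/2.96-.5+[150,140]
print('lid',fit(c,k([(645,232),(712,267),(655,372),(588,330)]),.12,.08,.026,[.49,-.3,-.5]))
print('dish',fit(c,k([(95,80),(170,97),(137,215),(62,193)]),.12,.08,.07,[.62,.227,-.25]))
print('sq',fit(c,k([(68,270),(157,280),(148,367),(58,357)]),.084,.084,.07,[.45,.23,-.1]))
E
```

```text
lid (array([ 0.47650259, -0.30619947, -0.51679179]), np.float64(0.7534789076424897))
dish (array([ 0.62357816,  0.22776095, -0.25526157]), np.float64(0.9837877645361132))
sq (array([ 0.45636313,  0.23284027, -0.09587795]), np.float64(0.5895967612360776))
```

Emit:
move_arm(plan=[15, -15, 2, 0, 0, 0, 85, 33, -33, 2, 0, 0, 0.4, 85, 38, -38, 2, 0, 0, 0.4, 85, 38, -38, 2, 0, 0, 0.4, 85, 38, -38, 2, 0, 0, 0.4, 85, 38, -38, 2, 0, 0, 0.4, 85, 38, -38, 2, 0, 0, 0.4, 85, 38, -38, 2, 0, 0, 0.4, 85, 38, -38, 2, 0, 0, 0.4, 85, 38, -38, 2, 0, 0, 0.4, 85, 38, -38, 0, 0, 0, 0, 85, 23, -23, 0, 0, 0, 0, 85])

```text
time: 1.45
eef_pos: [0.6026, 0.2491, 0.2502]
tcp_rot: [0.129, 0.992, -0.0, 0.0]
contact_force: [-1.0, 1.0, -0.6]
opening: 0.995
finger_force: 0.0
```

Emit:
move_arm(plan=[0, 0, 0, 0, 0, 0, 85, 0, 0, 0, 0, 0, 0, 85, 0, 0, 0, 0, 0, 0, 85])

```text
time: 1.75
eef_pos: [0.5997, 0.2529, 0.25]
tcp_rot: [0.127, 0.992, 0.0, -0.0]
contact_force: [-0.7, 0.2, 0.1]
opening: 0.999
finger_force: 0.0
```

```bash
python3 - <<'E'
from plant import ctrl,cams
from h import *
s=ctrl.get_state();d=cams.read_camera('wrist');print(s['time'],s['eef_pos'],s['tcp_rot'],s['qpos'],np.abs(s['dq']).max())
c=cam(d,s);np.save('pics/w1.npy',d['color'])
im=d['color'][:,:,::-1].copy()
cv2.imwrite('pics/w1.png',cv2.resize(im,(800,600),interpolation=cv2.INTER_CUBIC))
print(proj(c,box(.6236,.2278,-.255,.12,.08,.07))*1.5625)
E
```

```text
1.75 [0.59969725 0.25288551 0.25000776] [ 1.27147954e-01  9.91883677e-01  1.06136412e-04 -3.97329332e-04] [ 2.43215064e-01  2.20893733e-01  1.62113098e+00  5.04076986e-04
  1.30023175e+00 -1.07273001e+00] 0.015786713552677308
[[420.34406247 380.33138283]
 [423.24598082 232.23348573]
 [314.56377688 232.35059513]
 [322.07613014 380.24236478]]
```

View pics/w1.png

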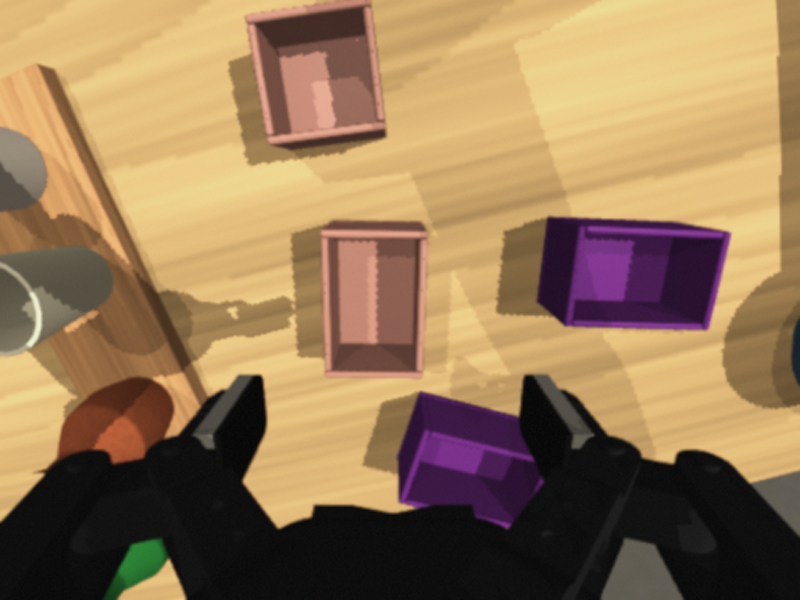

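The wrist view shows the oblong dish's rim with corners at about (321,230), (428,230), (424,378) and (325,378) in the 800-wide picture.

```bash
python3 - <<'E'
from plant import ctrl,cams
from h import *
s=ctrl.get_state();d=cams.read_camera('wrist');c=cam(d,s)
k=lambda q:(np.array(q)+.5)/1.5625-.5
r=fit(c,k([(321,230),(428,230),(424,378),(325,378)]),.12,.08,.07,[.624,.228,-.255]);print('dish',r)
print(proj(c,box(*r[0],.12,.08,.07))*1.5625)
im=cv2.resize(d['color'][:,:,::-1],(800,600),interpolation=cv2.INTER_CUBIC)
for t,hh in((.12,.07),):
    cv2.polylines(im,[np.int32(proj(c,box(*r[0],.12,.08,.07))*1.5625*8)],True,(0,255,0),1,cv2.LINE_AA,3)
cv2.imwrite('pics/w2.png',cv2.resize(im[200:400,290:460],None,fx=3,fy=3))
E
```

```text
dish (array([ 0.62237802,  0.23170237, -0.26301486]), np.float64(0.5650089045803659))
[[423.71293179 378.40090544]
 [428.39017279 229.95340133]
 [319.52958598 229.10779081]
 [325.29379825 377.55073955]]
```

View pics/w2.png

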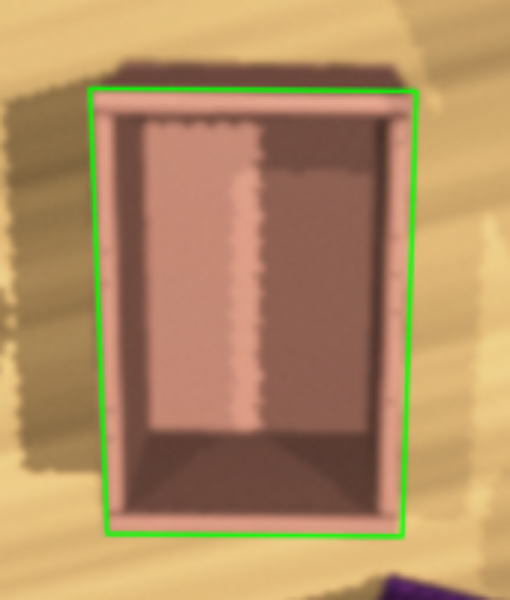

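The fit lies well on the rim, so the dish is at about (0.6225, 0.231) with yaw -0.26. Next I move over the lid.

Emit:
move_arm(plan=[-4, -20, 0, 0, 0, 0, 85, -8, -35, 0, 0, 0, -1, 85, -10, -46, 0, 0, 0, -2, 85, -10, -46, 0, 0, 0, -2, 85, -10, -46, 0, 0, 0, -2, 85, -10, -46, 0, 0, 0, -2, 85, -10, -46, 0, 0, 0, -2, 85, -10, -46, 0, 0, 0, -2, 85, -10, -46, 0, 0, 0, -1, 85, -10, -46, 0, 0, 0, -1, 85, -10, -46, 0, 0, 0, 0, 85, -9, -40, 0, 0, 0, 0, 85])

```text
time: 3.05
eef_pos: [0.4881, -0.2589, 0.2505]
tcp_rot: [0.256, 0.967, -0.0, 0.0]
contact_force: [0.5, 0.4, -0.0]
opening: 0.996
finger_force: 0.0
```

Emit:
move_arm(plan=[-8, -35, -15, 0, 0, 0, 85, -4, -15, -15, 0, 0, 0, 85, 0, 0, -20, 0, 0, 0, 85, 0, 0, 0, 0, 0, 0, 85, 0, 0, 0, 0, 0, 0, 85, 0, 0, 0, 0, 0, 0, 85])

```text
time: 3.65
eef_pos: [0.4782, -0.3065, 0.2014]
tcp_rot: [0.255, 0.967, -0.0, 0.001]
contact_force: [0.2, -0.2, 0.3]
opening: 0.995
finger_force: 0.0
```

```bash
python3 - <<'E'
from plant import ctrl,cams
from h import *
s=ctrl.get_state();d=cams.read_camera('wrist');print(s['time'],s['eef_pos'],s['tcp_rot'],s['qpos'])
c=cam(d,s)
im=cv2.resize(d['color'][:,:,::-1],(800,600),interpolation=cv2.INTER_CUBIC)
print(proj(c,box(.4765,-.306,-.517,.12,.08,.026))*1.5625)
cv2.imwrite('pics/w3.png',im)
E
```

```text
3.65 [ 0.47815228 -0.30651942  0.20135226] [ 2.55332147e-01  9.66853051e-01 -3.40030198e-04  7.46420902e-04] [-7.48703599e-01  7.77785148e-02  1.87268642e+00  1.11367527e-04
  1.18949054e+00 -1.80315866e+00]
[[444.5660701  346.07520466]
 [450.25678009 188.04626067]
 [336.93222886 188.01303941]
 [342.32616684 346.01242002]]
```

View pics/w3.png

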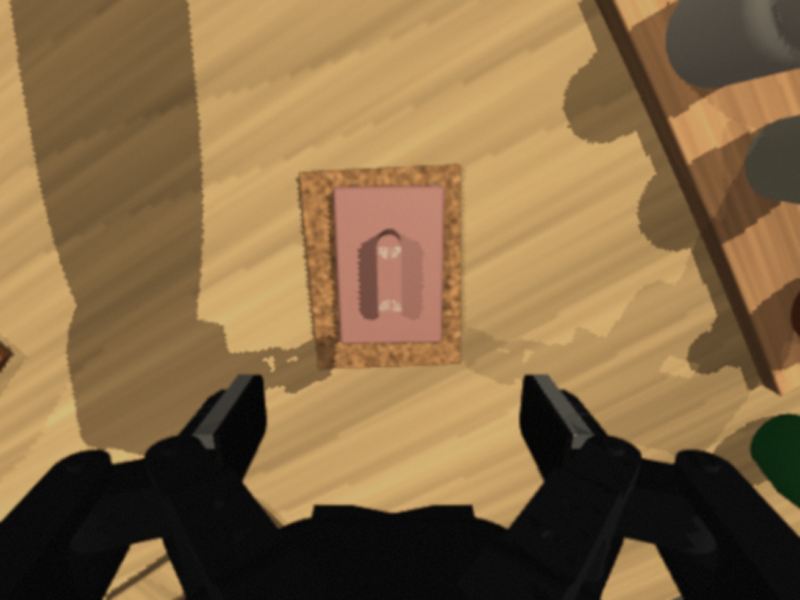

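The wrist view shows the lid plate's corners at (334,186), (443,186), (442,342) and (341,343). The fin handle is centred at about (389,275).

```bash
python3 - <<'E'
from plant import ctrl,cams
from h import *
s=ctrl.get_state();d=cams.read_camera('wrist');c=cam(d,s)
k=lambda q:(np.array(q)+.5)/1.5625-.5
p,e=fit(c,k([(334,186),(443,186),(442,342),(341,343)]),.12,.08,.026,[.4765,-.306,-.517]);print(p,e)
yx=R.from_quat(s['tcp_rot']).as_matrix()[:2,0];yaw=np.arctan2(*yx[::-1])-np.pi
print('delta mm',(p[:2]-s['eef_pos'][:2])*1000,'yaw',np.degrees(p[2]-yaw), 'z',s['eef_pos'][2])
E
```

```text
[ 0.47342715 -0.3076098  -0.50351845] 1.288037594069724
delta mm [-4.84633318 -0.94242476] yaw 0.7393730221249818 z 0.20160553668470568
```

Emit:
move_arm(plan=[-3, -1, -15, 0, 0, 0.5, 85, 0, 0, -30, 0, 0, 0, 85, 0, 0, -40, 0, 0, 0, 85, 0, 0, -40, 0, 0, 0, 85, 0, 0, -25, 0, 0, 0, 85, 0, 0, -13, 0, 0, 0, 85, 0, 0, -5, 0, 0, 0, 85, 0, 0, 0, 0, 0, 0, 85, 0, 0, 0, 0, 0, 0, 85])

```text
time: 4.65
eef_pos: [0.4756, -0.309, 0.0338]
tcp_rot: [0.252, 0.968, -0.001, 0.001]
contact_force: [-0.8, 0.7, 0.0]
opening: 0.997
finger_force: 0.0
```

Emit:
move_arm(plan=[0, 0, 0, 0, 0, 0, 50, 0, 0, 0, 0, 0, 0, 50, 0, 0, 0, 0, 0, 0, 30, 0, 0, 0, 0, 0, 0, 20, 0, 0, 0, 0, 0, 0, 10, 0, 0, 0, 0, 0, 0, 5, 0, 0, 0, 0, 0, 0, 5, 0, 0, 0, 0, 0, 0, 5, 0, 0, 0, 0, 0, 0, 5], newtons=50)

```text
time: 5.55
eef_pos: [0.4747, -0.3081, 0.0325]
tcp_rot: [0.252, 0.968, -0.0, 0.0]
contact_force: [-0.9, 1.0, 2.8]
opening: 0.178
finger_force: 49.7
```

Emit:
move_arm(plan=[0, 0, 6, 0, 0, 0, 5, 0, 0, 15, 0, 0, 0, 5, 0, 0, 30, 0, 0, 0, 5, 0, 0, 35, 0, 0, 0, 5, 0, 0, 35, 0, 0, 0, 5, 0, 0, 35, 0, 0, 0, 5, 0, 0, 30, 0, 0, 0, 5, 0, 0, 14, 0, 0, 0, 5, 0, 0, 5, 0, 0, 0, 5, 0, 0, 0, 0, 0, 0, 5])

```text
time: 6.55
eef_pos: [0.4742, -0.3077, 0.2366]
tcp_rot: [0.252, 0.968, 0.0, -0.0]
contact_force: [-0.2, -0.5, -4.3]
opening: 0.18
finger_force: 49.2
```

Emit:
move_arm(plan=[3, 10, 0, 0, 0, 0, 5, 5, 20, 0, 0, 0, 1, 5, 8, 30, 0, 0, 0, 1, 5, 10, 35, 0, 0, 0, 1, 5, 10, 35, 0, 0, 0, 1, 5, 10, 35, 0, 0, 0, 1, 5, 10, 35, 0, 0, 0, 1, 5, 10, 35, 0, 0, 0, 1, 5, 10, 35, 0, 0, 0, 1, 5, 10, 35, 0, 0, 0, 1, 5, 10, 35, 0, 0, 0, 1, 5, 10, 35, 0, 0, 0, 1, 5])

```text
time: 7.75
eef_pos: [0.5794, 0.0693, 0.2346]
tcp_rot: [0.157, 0.988, -0.0, -0.002]
contact_force: [0.9, -0.0, -3.5]
opening: 0.179
finger_force: 49.1
```

Emit:
move_arm(plan=[10, 35, 0, 0, 0, 1, 5, 10, 35, 0, 0, 0, 1, 5, 10, 35, 0, 0, 0, 1, 5, 7, 28, 0, 0, 0, 0, 5, 4, 20, 0, 0, 0, 0, 5, 2, 9, 0, 0, 0, 0, 5, 0, 0, 0, 0, 0, 0, 5, 0, 0, 0, 0, 0, 0, 5, 0, 0, 0, 0, 0, 0, 5, 0, 0, 0, 0, 0, 0, 5])

```text
time: 8.75
eef_pos: [0.6236, 0.2278, 0.2374]
tcp_rot: [0.133, 0.991, -0.0, 0.0]
contact_force: [-0.1, 0.5, -4.0]
opening: 0.177
finger_force: 49.2
```

```bash
python3 - <<'E'
from plant import ctrl,cams
from h import *
s=ctrl.get_state();print(s['time'],s['eef_pos'],s['tcp_rot'],s['finger_force'],s['contact_force'])
d=cams.read_camera('wrist');t=cams.read_camera('top');sd=cams.read_camera('side')
a=cv2.resize(d['color'],(800,600),interpolation=cv2.INTER_CUBIC)[0:420,150:650]
b=cv2.resize(t['color'][150:280,150:250],None,fx=3,fy=3,interpolation=cv2.INTER_CUBIC)
im=np.zeros((420,800,3),np.uint8);im[:,:500]=a;im[:390,500:800]=b
cv2.imwrite('pics/c1.png',im[:,:,::-1])
print(proj(cam(d,s),[[*s['eef_pos'][:2],s['eef_pos'][2]-.0065]]))
E
```

```text
8.75 [0.62359512 0.22777747 0.23737518] [ 1.32732824e-01  9.91151846e-01 -1.09828770e-04  4.99350758e-05] 49.216198325157166 [-0.14400842  0.46536356 -3.99990491]
[[252.47951249 240.24044372]]
```

View pics/c1.png

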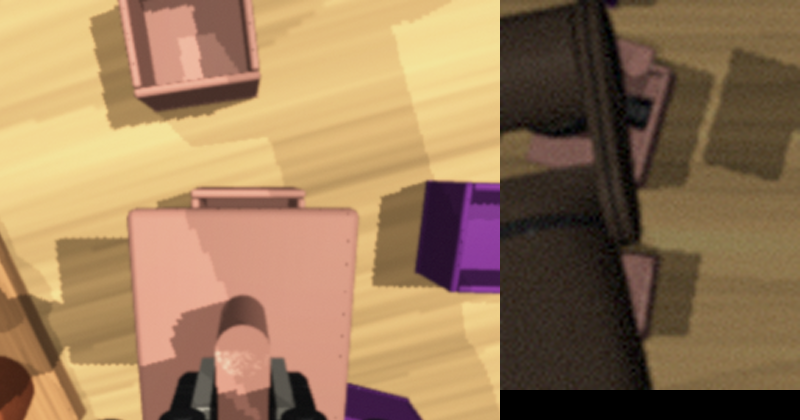

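The lid's near plate edge runs from (280,211) to (508,210), and the dish's near rim edge runs from (343,188) to (453,188), both in 800-wide coordinates. I'll work out the offset from these.

```bash
python3 - <<'E'
from plant import ctrl,cams
from h import *
s=ctrl.get_state();d=cams.read_camera('wrist');c=cam(d,s)
k=lambda q:(np.array(q)+.5)/1.5625-.5
zt=s['eef_pos'][2]-.0065
L=ray(c,k([(280,211),(508,210)]),zt);D=ray(c,k([(343,188),(453,188)]),.07)
for n,P in(('lid',L),('dish',D)):
    v=P[1,:2]-P[0,:2];w=np.linalg.norm(v);v/=w;nrm=np.array([-v[1],v[0]])
    m=P[:,:2].mean(0); nrm*=np.sign(nrm@[1,0])
    print(n,'width',w,'centre',m+nrm*.06,'yaw',np.arctan2(nrm[1],nrm[0]))
Rt=R.from_quat(s['tcp_rot']).as_matrix();x=-Rt[:2,0];print('tool',s['eef_pos'],np.arctan2(x[1],x[0]))
E
```

```text
lid width 0.07663366828592265 centre [0.62276594 0.22843288] yaw -0.26161001000264683
dish width 0.07572362514880156 centre [0.62178098 0.23162917] yaw -0.26576051735718226
tool [0.62363202 0.22829366 0.23745035] -0.2656458902134825
```

Emit:
move_arm(plan=[-1, 3, -12, 0, 0, 0, 5, 0, 0, -20, 0, 0, 0, 5, 0, 0, -25, 0, 0, 0, 5, 0, 0, -25, 0, 0, 0, 5, 0, 0, -13, 0, 0, 0, 5, 0, 0, -7, 0, 0, 0, 5, 0, 0, 0, 0, 0, 0, 5, 0, 0, 0, 0, 0, 0, 5, 0, 0, 0, 0, 0, 0, 5])

```text
time: 9.85
eef_pos: [0.6236, 0.2322, 0.1371]
tcp_rot: [0.132, 0.991, 0.001, 0.002]
contact_force: [0.1, 0.1, -3.0]
opening: 0.18
finger_force: 49.1
```

```bash
python3 - <<'E'
from plant import ctrl,cams
from h import *
s=ctrl.get_state();print(s['time'],s['eef_pos'],s['tcp_rot'],s['finger_force'])
d=cams.read_camera('wrist');t=cams.read_camera('side')
a=cv2.resize(d['color'],(800,600),interpolation=cv2.INTER_CUBIC)[100:500,240:540]
b=cv2.resize(t['color'][110:230,140:290],None,fx=3.333,fy=3.333,interpolation=cv2.INTER_CUBIC)
im=np.zeros((400,800,3),np.uint8);im[:,:300]=a;im[:b.shape[0],300:300+b.shape[1]]=b[:400,:500]
cv2.imwrite('pics/c2.png',im[:,:,::-1])
c=cam(t);f=lambda P:(proj(c,P)-[140,110])*3.333+[300,0]
e=s['eef_pos']
print('dish wrist',f(box(.6224,.2317,-.263,.12,.08,.07)),'dish top',f(box(.6236,.2278,-.255,.12,.08,.07)),'lid',f(box(e[0],e[1],-.2656,.12,.08,e[2]-.0065)))
E
```

```text
9.85 [0.62364404 0.23223944 0.13711146] [1.31952504e-01 9.91254669e-01 5.43124423e-04 1.55648093e-03] 49.14892137050629
dish wrist [[645.52408643 167.91198592]
 [531.90233632 185.30862873]
 [548.31238965 223.91231728]
 [666.48947884 205.03460585]] dish top [[647.99517564 168.97383457]
 [534.4689097  186.85687492]
 [551.66453901 225.49554659]
 [669.71185612 206.09008518]] lid [[644.76598452 115.12857277]
 [528.60665069 131.75827732]
 [545.02257351 168.86802065]
 [665.95745008 150.79299163]]
```

View pics/c2.png

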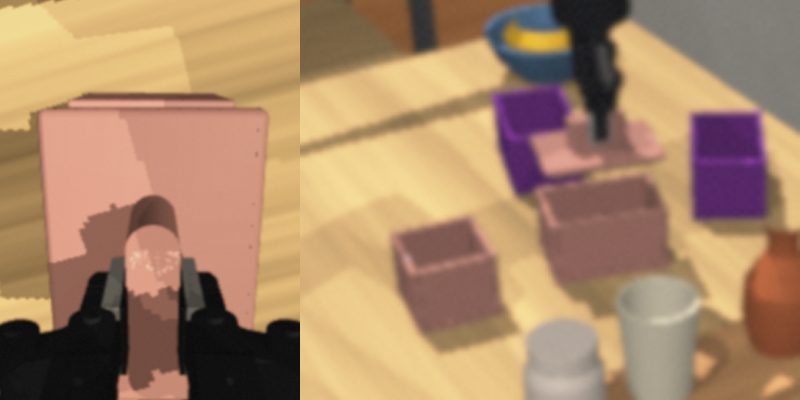

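The wrist view shows the lid's near edge from (279,211) to (508,209), and the dish rim's outer edge at about y=200 from (309,200) to (476,200). In the side view the lid hovers clear over the dish. I'll refine with an edge-based overlay from the side camera.

```bash
python3 - <<'E'
from plant import ctrl,cams
from h import *
s=ctrl.get_state();d=cams.read_camera('wrist');c=cam(d,s);t=cams.read_camera('side')
k=lambda q:(np.array(q)+.5)/1.5625-.5
e=s['eef_pos']
L=ray(c,k([(279,211),(508,209)]),e[2]-.0065);D=ray(c,k([(309,200),(476,200)]),.07)
for n,P in(('lid',L),('dish',D)):
    v=P[1,:2]-P[0,:2];w=np.linalg.norm(v);v/=w;nrm=np.array([-v[1],v[0]])
    m=P[:,:2].mean(0); nrm*=np.sign(nrm@[1,0])
    print(n,'width',w,'centre',m+nrm*.06,'yaw',np.arctan2(nrm[1],nrm[0]))
c=cam(t);F=8
im=cv2.resize(t['color'][136:206,205:280][:,:,::-1],None,fx=F,fy=F,interpolation=cv2.INTER_CUBIC)
f=lambda P:np.int32(((proj(c,P)-[205,136]+.5)*F-.5)*8)
for P,col in((box(.6224,.2317,-.263,.12,.08,.07),(0,255,0)),(box(.6224,.2317,-.263,.108,.068,.07),(0,255,0)),(box(e[0],e[1],-.2656,.12,.08,e[2]-.0065),(255,255,0)),(box(e[0],e[1],-.2656,.12,.08,e[2]-.0145),(255,255,0))):
    cv2.polylines(im,[f(P)],True,col,1,cv2.LINE_AA,3)
cv2.imwrite('pics/c3.png',im)
E
```

```text
lid width 0.07688793768110916 centre [0.62236778 0.23243553] yaw -0.25648264358096884
dish width 0.07820456353267687 centre [0.62262982 0.23148407] yaw -0.265139619882427
```

View pics/c3.png

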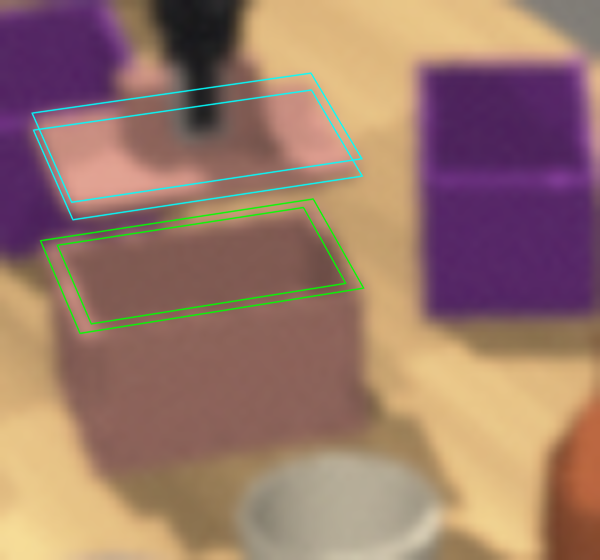

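Lid and dish agree within about 1 mm. I'm now lowering to roughly 11 mm of clearance.

Emit:
move_arm(plan=[0, -0.5, -6, 0, 0, 0, 5, 0, 0, -8, 0, 0, 0, 5, 0, 0, -8, 0, 0, 0, 5, 0, 0, -6, 0, 0, 0, 5, 0, 0, -3, 0, 0, 0, 5, 0, 0, 0, 0, 0, 0, 5, 0, 0, 0, 0, 0, 0, 5, 0, 0, 0, 0, 0, 0, 5, 0, 0, 0, 0, 0, 0, 5, 0, 0, 0, 0, 0, 0, 5])

```text
time: 11.05
eef_pos: [0.6227, 0.2315, 0.1046]
tcp_rot: [0.132, 0.991, 0.0, 0.0]
contact_force: [-0.1, -0.0, -4.8]
opening: 0.173
finger_force: 49.2
```

```bash
python3 - <<'E'
from plant import ctrl,cams
from h import *
s=ctrl.get_state();print(s['time'],s['eef_pos'],s['tcp_rot'],s['finger_force'],np.abs(s['dq']).max(),s['contact_force'])
d=cams.read_camera('wrist');t=cams.read_camera('side')
a=cv2.resize(d['color'],(800,600),interpolation=cv2.INTER_CUBIC)[100:500,240:540]
b=cv2.resize(t['color'][136:206,205:280],None,fx=5.7,fy=5.7,interpolation=cv2.INTER_CUBIC)
im=np.zeros((400,800,3),np.uint8);im[:,:300]=a;im[:b.shape[0],300:300+b.shape[1]]=b
cv2.imwrite('pics/c4.png',im[:,:,::-1])
E
```

```text
11.05 [0.62271031 0.23154897 0.10459978] [1.31932196e-01 9.91258692e-01 1.08207446e-04 3.00338429e-04] 49.237046241760254 0.0025462188379930858 [-0.12678008 -0.01897443 -4.8388273 ]
```

View pics/c4.png

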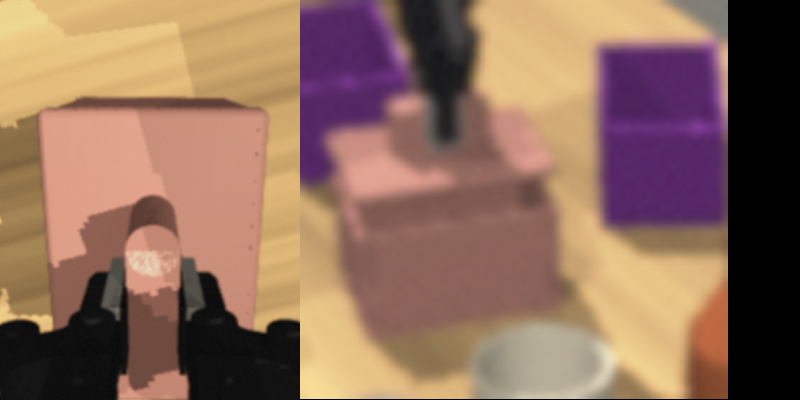

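The wrist view shows the lid edge at y≈110, overlapping the dish evenly. The side view shows the lid aligned over the dish with a visible gap and nothing touching.

```bash
python3 -c "
from plant import order
print(order.sign_off())"
```

```text
the job is handed in; nothing more can be done
None
```

I handed the job in with the lid held still over the oblong dish: by the camera estimates it is within about 1 mm of centre, level and parallel, roughly 12 mm above the rim, and nothing appeared to be touched; the judge's verdict was not shown.

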